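# Change over the chip boxes

## Robot

A 6-joint arm with a two-finger parallel gripper is mounted at the origin on the work surface. World frame = base frame: x ahead of the robot, y to its left, z up, the work surface at z = 0. Lengths are in mm, angles in rad, forces in N, time in s.
With the tool pointing down it reaches from about 275 to 750 mm from the base axis. Payload 10.2 kg.
Tool frame: the origin (TCP) lies midway between the tips of the shut fingers; the grasp point (between the pads) lies 19 mm behind it; x points along the fingers, y is the direction in which the jaws open and shut, and the axes are right-handed (so a half turn about x gives the same grasp; the last joint's range is limited). The gripper opens to 85 mm and grips with 20 to 120 N. Pads are 22 mm wide; open, the fingers measure 114 mm over their backs; the gripper's body (76 mm by 85 mm) begins 54 mm behind the grasp point. The pads swing forward as they close: fully open they stand 13 mm farther back than shut.
Start: joints at [1.113, 0.313, 1.498, -0, 1.331, -0.223], TCP at [122.153, 510.597, 231.294] pointing down, gripper open.
Joint ranges: [-2.94, 2.94], [-0.97, 2.17], [0.19, 2.56], [-1.23, 4.37], [0.02, 3.11], [-2.88, 2.88]. Speed limits (rad/s): [2.39, 2.39, 3.01, 3.14, 3.14, 3.14].

## Interface

Orientations are given as a unit quaternion [w, x, y, z].
In Python, from rig import sense, capture, get_calibration, finish_job gives the robot as it stands.
- The arm moves only by the tool jog_arm, never from a script. Its argument "increments" is a list of rows, each an object of numbers: "rx", "ry", "rz": the turn, a rotation vector about the tool's x, y, z in rad; "x", "y", "z": the shift along the tool's x, y, z in mm; "hand": the finger opening in mm, from 0 to 85.4. A call has 1 to 5 rows; each row shifts and turns the commanded pose from where the row before left it, along the tool's axes as they then stand; what a row does not reach is not made up. A row lasts 1/8 s, in which the tool goes at most 62.5 mm and 10.7 degrees, less where a joint would pass 70% of its speed; a pose out of reach is approached as far as the arm can. A call with a gripper value outside its range is refused whole. The fingers move at their own pace and stop on an object; "force" is the grip in N (left out, the last holds). Time passes only in rows, so rows that do not move let the fingers close. It gives the time, the measured TCP pose, the force and the opening at its end, in the units of the state.
- sense(): the state, without advancing time (a new reading comes with each control period).
- capture(name): name is "scene" or "top" or "wrist"; returns the picture (384x512x3 uint8, red, green, blue); there is no depth.
- get_calibration(name): a dict with "camera_matrix" (3x3 intrinsics, pixels), "R" (3x3) and "t" (3): a world point X has camera coordinates R X + t; the wrist camera has in their place "T_tool_cam" (4x4, takes a point from camera to tool coordinates, whose origin is the TCP and whose axes are the tool frame's). Camera axes: x right, y down, z forward; pixel columns grow to the right and rows downward; lengths in mm; the calibration is good to about 2 mm. A picture is of the moment at which its call begins: read the wrist's pose just before it. get_calibration takes no time and is no camera call.
- finish_job(): hands the job in, once; it reports no verdict.
The state is a dict: "time_s": time; "joints": joint angles; "dq": joint speeds; "tau": joint torques, N m; "eef_pos": TCP position; "ee_rot": TCP orientation; "force": force on the tool from outside, world axes, zero at the start; "wrist_torque": the same for the moment, N m; "grip_width": opening from 0.0 (shut) to 1.0 (fully open).
Only numpy, scipy, OpenCV 4.12 (cv2) and the standard library are available. Lean on these libraries where they do the work, as an engineer would, in place of code of your own. Each camera call takes 0.05 s, during which the arm holds its last target.

## Task

I am done with the smoky grey glass and going on to the peach chips, and no splinters may get across: with the fingertips, first push the sliding lid of the grey glass box fully shut, and only then push the sliding lid of the peach box fully open. Push gently against the lids' raised blocks without ramming or squeezing them. Leave the brass box's lid and all the loose things just as they are.

Things in the scene. Friction and masses are not known exactly. Their poses are not given: they have to be found in the camera images.
- glass_box: fixed pine box for smoky dark grey glass chips, 208 (x) x 116 (y) x 50 mm, on a 12 mm board; origin under its centre, x along its long side, the way the lid opens (roughly away from the robot), z up. Rear half: a closed deck 10 mm below the rim, over which the lid slides; only the lid's block stands above the rim. Three boxes side by side, parallel, 130 mm apart, in any order.
- glass_lid (a joint): sliding plywood lid of the glass box. Metres: 0 = fully shut (lid against the wall nearest the robot), 0.09 = fully open (lid over the box's closed rear part); grows as the lid moves along the box's +x. Slides stiffly (about 2 N of friction plus some damping) and stays where it is left; hard stops at both ends.
- glass_block (a point): centre of the top of the raised cream-painted push block on the glass box's lid; moves with the lid. The block is 72 mm along the box's x, 80 mm along its y, 18 mm high above the flat lid, with upright faces to push on, and carries a 3 x 3 inlay of smoky dark grey glass chips on top. The lid (100 x 102 mm) is flush with the box's rim, 62 mm above the table; the block's top is 80 mm above the table.
- peach_box: fixed pine box for peach ceramic chips, 208 (x) x 116 (y) x 50 mm, on a 12 mm board; origin under its centre, x along its long side, the way the lid opens (roughly away from the robot), z up. Rear half: a closed deck 10 mm below the rim, over which the lid slides; only the lid's block stands above the rim. Three boxes side by side, parallel, 130 mm apart, in any order.
- peach_lid (a joint): sliding plywood lid of the peach box. Metres: 0 = fully shut (lid against the wall nearest the robot), 0.09 = fully open (lid over the box's closed rear part); grows as the lid moves along the box's +x. Slides stiffly (about 2 N of friction plus some damping) and stays where it is left; hard stops at both ends.
- peach_block (a point): centre of the top of the raised cream-painted push block on the peach box's lid; moves with the lid. The block is 72 mm along the box's x, 80 mm along its y, 18 mm high above the flat lid, with upright faces to push on, and carries a 3 x 3 inlay of peach ceramic chips on top. The lid (100 x 102 mm) is flush with the box's rim, 62 mm above the table; the block's top is 80 mm above the table.
- brass_box: fixed pine box for brass chips, 208 (x) x 116 (y) x 50 mm, on a 12 mm board; origin under its centre, x along its long side, the way the lid opens (roughly away from the robot), z up. Rear half: a closed deck 10 mm below the rim, over which the lid slides; only the lid's block stands above the rim. Three boxes side by side, parallel, 130 mm apart, in any order.
- brass_lid (a joint): sliding plywood lid of the brass box. Metres: 0 = fully shut (lid against the wall nearest the robot), 0.09 = fully open (lid over the box's closed rear part); grows as the lid moves along the box's +x. Slides stiffly (about 2 N of friction plus some damping) and stays where it is left; hard stops at both ends.
- brass_block (a point): centre of the top of the raised cream-painted push block on the brass box's lid; moves with the lid. The block is 72 mm along the box's x, 80 mm along its y, 18 mm high above the flat lid, with upright faces to push on, and carries a 3 x 3 inlay of brass chips on top. The lid (100 x 102 mm) is flush with the box's rim, 62 mm above the table; the block's top is 80 mm above the table.
- brass_weight: loose turned brass weight, 40 mm across, 54 mm high, standing on the board beside the boxes; origin under its centre. Leave alone.
- marble_center (a point): centre of the loose smoky glass marble, 25 mm across, resting in a cork ring (40 mm across, 8 mm high) on the board on the other side of the boxes. Leave alone.
- peach_tile: loose peach tile 98 x 98 x 8 mm lying on the table right of the board; origin under its centre. Leave alone.
- glue_bottle: loose white bottle with orange cap, 52 mm across, 130 mm high, standing on the table at the right; origin under its centre. Leave alone.
- grout_jar: loose grey jar, 76 mm across, 90 mm high, standing on the table at the left; origin under its centre. Leave alone.
- brush: loose brush, 190 mm long, lying on the table at the left. Leave alone.

How it is judged:
By the outcome, as a careful person would: the job done as asked, in the order asked, and still so for the second after the job is handed in, with the robot touching nothing.
It also fails if it takes over 43 s, if anything falls off the work surface, if the arm or the gripper's body presses on something with over 40 N, if the wrist force passes 120 N, or if a joint passes its speed limit or range.

## Working session

There is one attempt and no reset: what is moved stays moved. The work goes in short steps, Python scripts to look and compute and a tool call to move; the robot and the scene stay as the last step left them, time stands still between calls to the robot, and variables do not carry over. Pictures are saved under pics/ and viewed, and the job is handed in when it is done.

Besides the shell and the picture viewer there is one more tool, called after "Emit:" as name(argument=value, ...), one argument or row to a line, values as JSON. jog_arm: Moves the arm, as the interface text tells. Its arguments: {"type":"object","properties":{"increments":{"type":"array","items":{"type":"object","properties":{"rx":{"type":"number"},"ry":{"type":"number"},"rz":{"type":"number"},"x":{"type":"number"},"y":{"type":"number"},"z":{"type":"number"},"hand":{"type":"number"}}}},"force":{"type":"number"}},"required":["increments"]}

```bash
mkdir -p pics
python3 - <<'E'
from rig import *
import cv2
s=sense();print(s)
for n in("top","scene"):
    im=capture(n);cv2.imwrite(f"pics/{n}0.png",im[:,:,::-1]);c=get_calibration(n);print(n,c)
print(get_calibration("wrist"))
E
```

```text
{'time_s': 0.0, 'joints': array([ 1.11260687e+00,  3.13450155e-01,  1.49845467e+00, -2.70253386e-05,
        1.33099769e+00, -2.23387907e-01]), 'dq': array([-0.00092682,  0.00036418,  0.00019699, -0.00041443,  0.00142189,
       -0.00108853]), 'tau': array([ 1.05928015e-03, -4.12264431e+01, -2.59746766e+01, -4.32758247e-05,
        4.14809081e-03, -9.70324834e-06]), 'eef_pos': array([122.03358801, 510.34802835, 230.72837655]), 'ee_rot': array([ 0.70209345,  0.08238246,  0.70238552, -0.08326162]), 'force': array([-0.34126837, -0.60830149,  0.54233102]), 'wrist_torque': array([-0.02308361, -0.02067787, -0.0183393 ]), 'grip_width': 0.9988986432909264}
top {'camera_matrix': array([[383.23344838,   0.        , 252.81838946],
       [  0.        , 383.23344838, 188.64952373],
       [  0.        ,   0.        ,   1.        ]]), 'R': array([[ 0.02796098, -0.99956358, -0.00953039],
       [-0.99041103, -0.02641203, -0.13560384],
       [ 0.13529294,  0.01323062, -0.9907173 ]]), 't': array([  -4.05053613,  555.39538415, 1285.98387054])}
scene {'camera_matrix': array([[407.79680897,   0.      
[... 161 characters left out ...]
 -0.01546289],
       [ 0.61872173, -0.1507326 , -0.77101434],
       [-0.75463138,  0.15885116, -0.63663003]]), 't': array([-111.48368357, -274.22293668, 1741.23470434])}
{'camera_matrix': array([[274.34843234,   0.        , 252.8402046 ],
       [  0.        , 274.34843234, 197.17853098],
       [  0.        ,   0.        ,   1.        ]]), 'T_tool_cam': array([[-4.48398735e-04, -2.59148982e-01,  9.65837255e-01,
        -1.42950599e+02],
       [ 9.99999423e-01,  8.26421277e-04,  6.86000364e-04,
         2.16434980e-01],
       [-9.75964754e-04,  9.65837006e-01,  2.59148462e-01,
        -6.42467121e+01],
       [ 0.00000000e+00,  0.00000000e+00,  0.00000000e+00,
         1.00000000e+00]])}
```

View pics/top0.png

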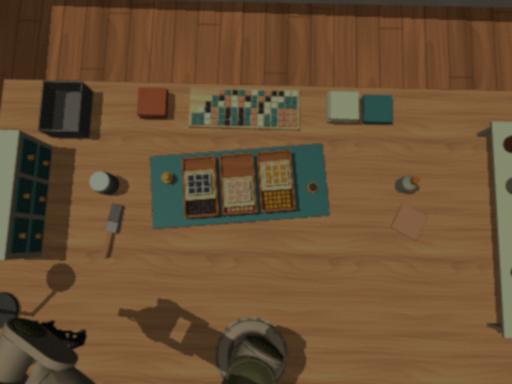

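View pics/scene0.png

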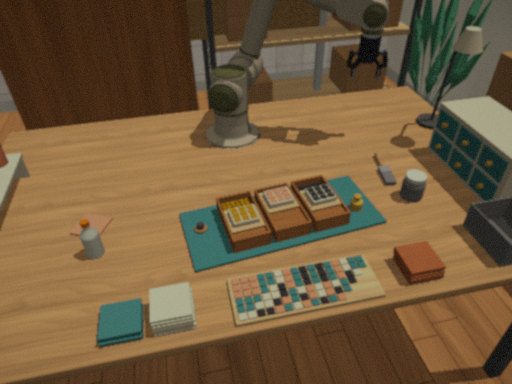

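The top view shows three boxes: grey glass at left (200,187), peach in the middle (239,185), brass at right (277,182). I'm zooming in to measure them.

Run:
```python
import cv2
im=cv2.imread("pics/top0.png")
c=im[140:232,145:335];c=cv2.convertScaleAbs(c,alpha=1.6);cv2.imwrite("pics/z0.png",cv2.resize(c,(760,368),interpolation=cv2.INTER_CUBIC))
im=cv2.imread("pics/scene0.png")
c=im[165:265,170:390];c=cv2.convertScaleAbs(c,alpha=1.4);cv2.imwrite("pics/z1.png",cv2.resize(c,(792,360),interpolation=cv2.INTER_CUBIC))
```

```text
(no output)
```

View pics/z0.png

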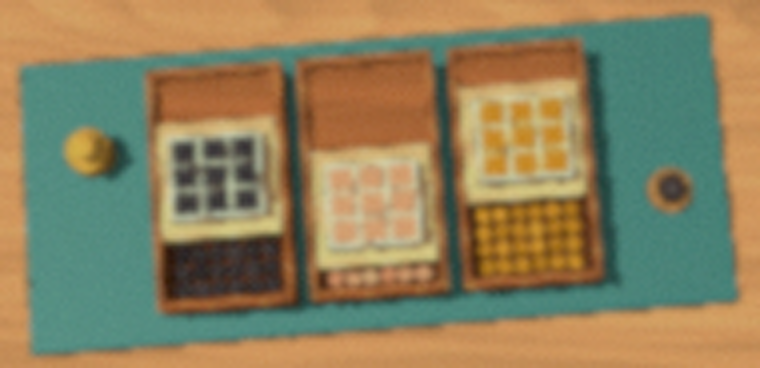

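View pics/z1.png

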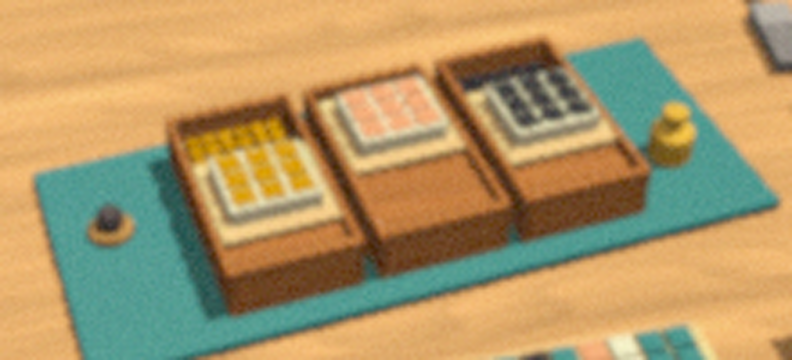

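```bash
cat > h.py <<'E'
import numpy as np, cv2
from rig import *
def proj(P,c):
    q=np.asarray(P,float)@c["R"].T+c["t"]; u=q@c["camera_matrix"].T
    return u[:,:2]/u[:,2:]
def back(uv,z,c):
    K=c["camera_matrix"];d=np.linalg.inv(K)@np.array([uv[0],uv[1],1.]);R=c["R"]
    C=-R.T@c["t"];d=R.T@d;return C+d*(z-C[2])/d[2]
def boxpts(x,y,a,P):
    P=np.asarray(P,float);c,s=np.cos(a),np.sin(a)
    return np.c_[x+c*P[:,0]-s*P[:,1],y+s*P[:,0]+c*P[:,1],P[:,2]]
def rect(x0,x1,y0,y1,z):return [[x0,y0,z],[x1,y0,z],[x1,y1,z],[x0,y1,z]]
# lid: 102 in y, 100 in x ; q=0 lid near edge at wall; wall thickness w
def overlay(im,c,par,off,sc,qs,w=7):
    x,y,a=par
    for k,q in zip((130,0,-130),qs):
        bx,by=x-np.sin(a)*k,y+np.cos(a)*k
        lc=-104+w+50+q
        for r,col in((rect(-104,104,-58,58,62),(0,0,255)),(rect(lc-50,lc+50,-51,51,62),(255,0,0)),(rect(lc-36,lc+36,-40,40,80),(0,255,0))):
            p=proj(boxpts(bx,by,a,r),c);p=(p+.5-off)*sc-.5
            cv2.polylines(im,[np.round(p*8).astype(int)],True,col,1,cv2.LINE_AA,3)
    return im
E
python3 - <<'E'
from h import *
c=get_calibration("top")
f=lambda U,z:back((145+(U[0]+.5)/4-.5,140+(U[1]+.5)/4-.5),z,c).round(1)
for n,U,z in [("gTL",(148,72),62),("gTR",(282,63),62),("pTL",(297,60),62),("pTR",(434,51),62),("bTL",(448,49),62),("bTR",(582,40),62),("gBL",(162,305),62),("bBR",(603,283),62),
 ("gblkTL",(168,138),80),("gblkTR",(265,131),80),("gblkBL",(174,219),80),("gblkBR",(271,212),80),
 ("pTL",(325,165),80),("pTR",(420,159),80),("pBL",(331,251),80),("pBR",(424,243),80),
 ("bTL",(475,97),80),("bTR",(572,92),80),("bBL",(480,185),80),("bBR",(578,178),80),
 ("weight",(90,155),20),("marble",(670,188),15)]:print(n,f(U,z))
E
```

```text
gTL [653.  258.3  62. ]
gTR [663.9 143.4  62. ]
pTL [666.8 130.7  62. ]
pTR [677.7  13.3  62. ]
bTL [679.8   1.3  62. ]
bTR [ 690.7 -113.5   62. ]
gBL [453.5 235.8  62. ]
bBR [ 482.1 -134.2   62. ]
gblkTL [592.9 234.7  80. ]
gblkTR [601.  153.3  80. ]
gblkBL [524.5 226.1  80. ]
gblkBR [532.5 145.3  80. ]
pTL [573.4 101.7  80. ]
pTR [580.6  22.1  80. ]
pBL [501.2  93.9  80. ]
pBR [510.   16.8  80. ]
bTL [634.8 -22.7  80. ]
bTR [ 641.2 -104.3   80. ]
bBL [560.  -28.7  80. ]
bBR [ 568.  -110.4   80. ]
weight [586.2 314.1  20. ]
marble [ 571.1 -196.6   15. ]
```

Run:
```python
from h import *
for n,off,sc,sz,al in(("top",(145,140),4,(760,368),1.5),("scene",(170,165),3.6,(792,360),1.3)):
    c=get_calibration(n);im=cv2.imread(f"pics/{n}0.png")
    w,h=sz[0]/sc,sz[1]/sc
    z=cv2.resize(im[off[1]:off[1]+round(h),off[0]:off[0]+round(w)],sz,interpolation=cv2.INTER_CUBIC)
    z=cv2.convertScaleAbs(z,alpha=al)
    overlay(z,c,(568.7,62,.095),np.array(off),sc,(53,19,67))
    cv2.imwrite(f"pics/{n}_ov.png",z)
```

```text
(no output)
```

View pics/top_ov.png

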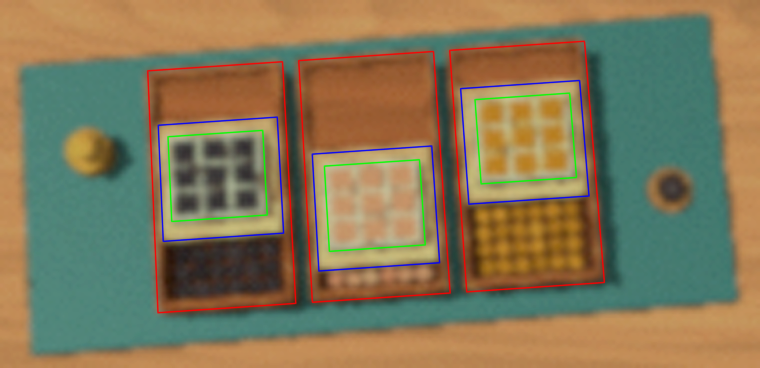

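View pics/scene_ov.png

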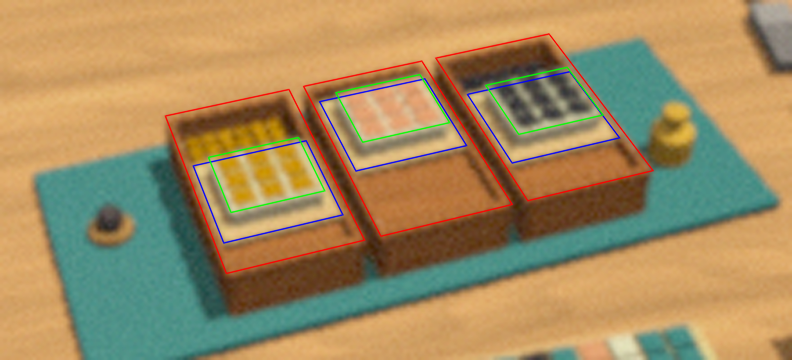

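The overlay matches in both views. Box yaw is about 0.095 rad. The lid openings are about 50 mm (grey), 17 mm (peach) and 66 mm (brass). First I turn the tool to line up with the boxes and shut the fingers.

Emit:
jog_arm(
  increments=[
    {"rx":-0.165,"hand":0},
    {"rx":-0.165,"hand":0},
    {"hand":0},
    {"hand":0},
  ],
  force=20,
)

```text
schema error: expected keys rx, ry, rz, x, y, z, hand
```

```bash
cat >> h.py <<'E'
from scipy.spatial.transform import Rotation as Ro
PAR={"g":(556.4,191.4),"p":(568.7,62.0)};A=.095
def st(b="g"):
    s=sense();w=s["ee_rot"];R=Ro.from_quat([w[1],w[2],w[3],w[0]]).as_matrix();p=s["eef_pos"]
    d=p[:2]-np.array(PAR[b]);ca,sa=np.cos(A),np.sin(A)
    print("t%.2f"%s["time_s"],"pos",p.round(1),"rel",(d@[ca,sa]).round(1),(d@[-sa,ca]).round(1),"zyaw %.3f tilt %s"%(np.arctan2(R[1,2],R[0,2]),R[:,0].round(3)),"F",s["force"].round(2),"w%.2f"%s["grip_width"])
    return s,R,p
def to(b,lx,ly,z):
    s,R,p=st(b);ca,sa=np.cos(A),np.sin(A);X,Y=PAR[b]
    T=np.array([X+ca*lx-sa*ly,Y+sa*lx+ca*ly,z]);print("tool shift",(R.T@(T-p)).round(1),"target",T.round(1))
E
python3 -c "
from h import *
to('g',72,0,200)"
```

```text
t0.10 pos [122.  510.4 230.8] rel -402.1 358.7 zyaw -0.235 tilt [-0.    -0.001 -1.   ] F [-0.08 -0.71 -0.26] w1.00
tool shift [  30.9 -185.9  564.8] target [628.1 198.2 200. ]
```

All the keys are required in every row.

Emit:
jog_arm(
  increments=[
    {"x":0,"y":0,"z":0,"rx":-0.165,"ry":0,"rz":0,"hand":0},
    {"x":0,"y":0,"z":0,"rx":-0.165,"ry":0,"rz":0,"hand":0},
    {"x":0,"y":0,"z":0,"rx":0,"ry":0,"rz":0,"hand":0},
    {"x":0,"y":0,"z":0,"rx":0,"ry":0,"rz":0,"hand":0},
  ],
  force=20,
)

```text
time_s: 0.6
eef_pos: [122.1, 510.5, 231.2]
ee_rot: [0.706, -0.033, 0.706, 0.032]
force: [-0.3, 0.5, -0.5]
grip_width: 0.144
```

```bash
python3 -c "
from h import *
to('g',72,0,200)"
```

```text
t0.60 pos [122.1 510.5 231.2] rel -402.0 358.9 zyaw 0.092 tilt [-0. -0. -1.] F [-0.27  0.47 -0.48] w0.14
tool shift [  31.2 -357.5  475.1] target [628.1 198.2 200. ]
```

Emit:
jog_arm(
  increments=[
    {"x":0,"y":-25,"z":33,"rx":0,"ry":0,"rz":0,"hand":0},
    {"x":0,"y":-30,"z":40,"rx":0,"ry":0,"rz":0,"hand":0},
    {"x":0,"y":-30,"z":40,"rx":0,"ry":0,"rz":0,"hand":0},
    {"x":0,"y":-30,"z":40,"rx":0,"ry":0,"rz":0,"hand":0},
    {"x":0,"y":-30,"z":40,"rx":0,"ry":0,"rz":0,"hand":0},
  ],
)

```text
time_s: 1.23
eef_pos: [329.3, 383.6, 231.4]
ee_rot: [0.706, -0.033, 0.706, 0.033]
force: [0.9, 0.7, -0.3]
grip_width: 0.002
```

Emit:
jog_arm(
  increments=[
    {"x":0,"y":-30,"z":40,"rx":0,"ry":0,"rz":0,"hand":0},
    {"x":0,"y":-30,"z":40,"rx":0,"ry":0,"rz":0,"hand":0},
    {"x":0,"y":-30,"z":40,"rx":0,"ry":0,"rz":0,"hand":0},
    {"x":0,"y":-30,"z":40,"rx":0,"ry":0,"rz":0,"hand":0},
    {"x":0,"y":-30,"z":40,"rx":0,"ry":0,"rz":0,"hand":0},
  ],
)

```text
time_s: 1.85
eef_pos: [542.7, 253.2, 231.2]
ee_rot: [0.706, -0.033, 0.706, 0.033]
force: [0.5, 1.2, 0.8]
grip_width: -0.003
```

```bash
python3 -c "
from h import *
to('g',72,0,200)"
```

```text
t1.85 pos [542.7 253.2 231.2] rel -7.8 62.9 zyaw 0.093 tilt [-0.  0. -1.] F [0.48 1.21 0.75] w-0.00
tool shift [ 31.2 -62.7  79.9] target [628.1 198.2 200. ]
```

Emit:
jog_arm(
  increments=[
    {"x":10,"y":-30,"z":40,"rx":0,"ry":0,"rz":0,"hand":0},
    {"x":10,"y":-20,"z":25,"rx":0,"ry":0,"rz":0,"hand":0},
    {"x":10,"y":-8,"z":10,"rx":0,"ry":0,"rz":0,"hand":0},
    {"x":0,"y":0,"z":0,"rx":0,"ry":0,"rz":0,"hand":0},
    {"x":0,"y":0,"z":0,"rx":0,"ry":0,"rz":0,"hand":0},
  ],
)

```text
time_s: 2.48
eef_pos: [620.9, 204.7, 202.0]
ee_rot: [0.707, -0.034, 0.706, 0.034]
force: [-0.9, 0.4, 0.3]
grip_width: -0.0
```

```bash
python3 -c "
from h import *
to('g',72,0,69)
cv2.imwrite('pics/w1.png',capture('wrist')[:,:,::-1])
c=get_calibration('wrist')
s,R,p=st('g')
T=c['T_tool_cam'];Rw=R@T[:3,:3];tw=R@T[:3,3]+p
cc=dict(camera_matrix=c['camera_matrix'],R=Rw.T,t=-Rw.T@tw)
im=cv2.imread('pics/w1.png');overlay(im,cc,(568.7,62,.095),np.zeros(2),1,(53,19,67))
cv2.imwrite('pics/w1o.png',im)
"
```

```text
t2.48 pos [620.9 204.7 202. ] rel 65.5 7.1 zyaw 0.096 tilt [ 0.001  0.    -1.   ] F [-0.87  0.41  0.29] w-0.00
tool shift [133.   -7.2   6.4] target [628.1 198.2  69. ]
t2.52 pos [621.  204.7 202.2] rel 65.5 7.1 zyaw 0.096 tilt [ 0.001  0.    -1.   ] F [-0.24 -0.32  0.57] w-0.00
```

View pics/w1o.png

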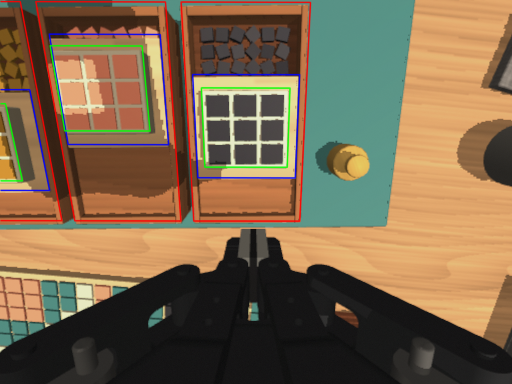

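The wrist view confirms the fit: grey block at (247,128), fingertips at (252,232). Now I descend behind the grey block.

Emit:
jog_arm(
  increments=[
    {"x":25,"y":-7,"z":8,"rx":0,"ry":0,"rz":0,"hand":0},
    {"x":40,"y":0,"z":0,"rx":0,"ry":0,"rz":0,"hand":0},
    {"x":30,"y":0,"z":0,"rx":0,"ry":0,"rz":0,"hand":0},
    {"x":15,"y":0,"z":0,"rx":0,"ry":0,"rz":0,"hand":0},
    {"x":0,"y":0,"z":0,"rx":0,"ry":0,"rz":0,"hand":0},
  ],
)

```text
time_s: 3.15
eef_pos: [629.9, 197.9, 91.4]
ee_rot: [0.706, -0.034, 0.706, 0.034]
force: [-0.3, 1.2, -0.7]
grip_width: 0.0
```

```bash
python3 -c "
from h import *
to('g',72,0,69)
cv2.imwrite('pics/w2.png',capture('wrist')[:,:,::-1])
"
```

```text
t3.15 pos [629.9 197.9  91.4] rel 73.8 -0.5 zyaw 0.096 tilt [-0. -0. -1.] F [-0.27  1.24 -0.74] w0.00
tool shift [22.4  0.5 -1.8] target [628.1 198.2  69. ]
```

View pics/w2.png

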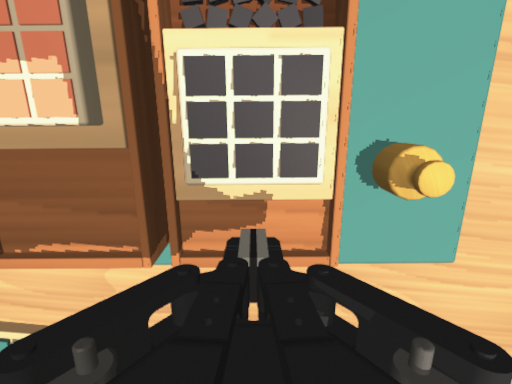

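Emit:
jog_arm(
  increments=[
    {"x":14,"y":0,"z":0,"rx":0,"ry":0,"rz":0,"hand":0},
    {"x":8,"y":0,"z":0,"rx":0,"ry":0,"rz":0,"hand":0},
    {"x":0,"y":0,"z":0,"rx":0,"ry":0,"rz":0,"hand":0},
    {"x":0,"y":0,"z":-5,"rx":0,"ry":0,"rz":0,"hand":0},
    {"x":0,"y":0,"z":-3,"rx":0,"ry":0,"rz":0,"hand":0},
  ],
)

```text
time_s: 3.82
eef_pos: [622.0, 196.8, 69.7]
ee_rot: [0.706, -0.034, 0.706, 0.034]
force: [1.1, 0.4, 0.3]
grip_width: -0.002
```

Emit:
jog_arm(
  increments=[
    {"x":0,"y":0,"z":-3,"rx":0,"ry":0,"rz":0,"hand":0},
    {"x":0,"y":0,"z":-3,"rx":0,"ry":0,"rz":0,"hand":0},
    {"x":0,"y":0,"z":-3,"rx":0,"ry":0,"rz":0,"hand":0},
    {"x":0,"y":0,"z":-3,"rx":0,"ry":0,"rz":0,"hand":0},
    {"x":0,"y":0,"z":-3,"rx":0,"ry":0,"rz":0,"hand":0},
  ],
)

```text
time_s: 4.45
eef_pos: [607.5, 195.3, 69.4]
ee_rot: [0.707, -0.034, 0.706, 0.034]
force: [1.4, -0.2, -0.9]
grip_width: 0.001
```

```bash
python3 -c "
from h import *
to('g',72,0,69)
cv2.imwrite('pics/w3.png',capture('wrist')[:,:,::-1])
"
```

```text
t4.45 pos [607.5 195.3  69.4] rel 51.2 -1.0 zyaw 0.095 tilt [ 0.001  0.    -1.   ] F [ 1.43 -0.24 -0.87] w0.00
tool shift [ 0.4  1.  20.8] target [628.1 198.2  69. ]
```

View pics/w3.png

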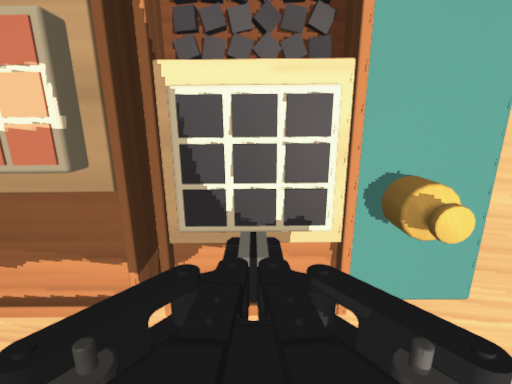

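Emit:
jog_arm(
  increments=[
    {"x":0,"y":0,"z":-3,"rx":0,"ry":0,"rz":0,"hand":0},
    {"x":0,"y":0,"z":-3,"rx":0,"ry":0,"rz":0,"hand":0},
    {"x":0,"y":0,"z":-3,"rx":0,"ry":0,"rz":0,"hand":0},
    {"x":0,"y":0,"z":-4,"rx":0,"ry":0,"rz":0,"hand":0},
    {"x":0,"y":0,"z":-4,"rx":0,"ry":0,"rz":0,"hand":0},
  ],
)

```text
time_s: 5.12
eef_pos: [590.2, 193.5, 69.3]
ee_rot: [0.706, -0.034, 0.706, 0.034]
force: [3.1, -0.9, -0.9]
grip_width: -0.003
```

Emit:
jog_arm(
  increments=[
    {"x":0,"y":0,"z":-4,"rx":0,"ry":0,"rz":0,"hand":0},
    {"x":0,"y":0,"z":-4,"rx":0,"ry":0,"rz":0,"hand":0},
    {"x":0,"y":0,"z":-4,"rx":0,"ry":0,"rz":0,"hand":0},
    {"x":0,"y":0,"z":-4,"rx":0,"ry":0,"rz":0,"hand":0},
    {"x":0,"y":0,"z":-3,"rx":0,"ry":0,"rz":0,"hand":0},
  ],
)

```text
time_s: 5.75
eef_pos: [571.3, 191.9, 69.4]
ee_rot: [0.706, -0.034, 0.706, 0.034]
force: [2.0, -1.7, 0.0]
grip_width: 0.004
```

```bash
python3 -c "
from h import *
to('g',2,0,69)
cv2.imwrite('pics/w4.png',capture('wrist')[:,:,::-1])
"
```

```text
t5.75 pos [571.3 191.9  69.4] rel 14.8 -1.0 zyaw 0.095 tilt [ 0. -0. -1.] F [ 2.01 -1.69  0.03] w0.00
tool shift [  0.4   1.  -12.8] target [558.4 191.6  69. ]
```

View pics/w4.png

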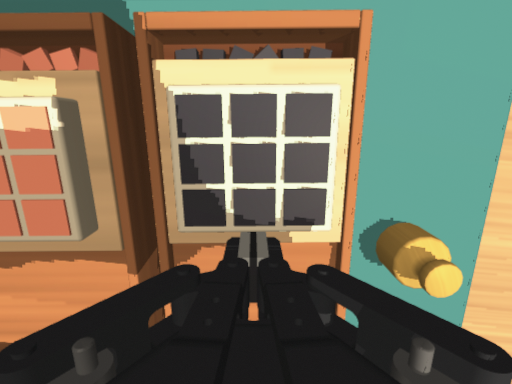

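Emit:
jog_arm(
  increments=[
    {"x":0,"y":0,"z":-2,"rx":0,"ry":0,"rz":0,"hand":0},
    {"x":0,"y":0,"z":-2,"rx":0,"ry":0,"rz":0,"hand":0},
    {"x":0,"y":0,"z":-2,"rx":0,"ry":0,"rz":0,"hand":0},
    {"x":0,"y":0,"z":-2,"rx":0,"ry":0,"rz":0,"hand":0},
  ],
)

```text
time_s: 6.3
eef_pos: [563.4, 191.1, 69.3]
ee_rot: [0.706, -0.034, 0.706, 0.034]
force: [3.3, 0.5, 0.2]
grip_width: 0.002
```

Emit:
jog_arm(
  increments=[
    {"x":0,"y":0,"z":-1.5,"rx":0,"ry":0,"rz":0,"hand":0},
    {"x":0,"y":0,"z":-1.5,"rx":0,"ry":0,"rz":0,"hand":0},
  ],
)

```text
time_s: 6.55
eef_pos: [560.5, 190.8, 69.3]
ee_rot: [0.706, -0.034, 0.706, 0.034]
force: [1.9, -0.1, 0.8]
grip_width: 0.002
```

```bash
python3 -c "
from h import *
to('g',2,0,69)
cv2.imwrite('pics/w5.png',capture('wrist')[:,:,::-1])
"
```

```text
t6.55 pos [560.5 190.8  69.3] rel 4.0 -1.0 zyaw 0.095 tilt [ 0.  0. -1.] F [ 1.87 -0.13  0.76] w0.00
tool shift [ 0.3  1.  -2. ] target [558.4 191.6  69. ]
```

View pics/w5.png

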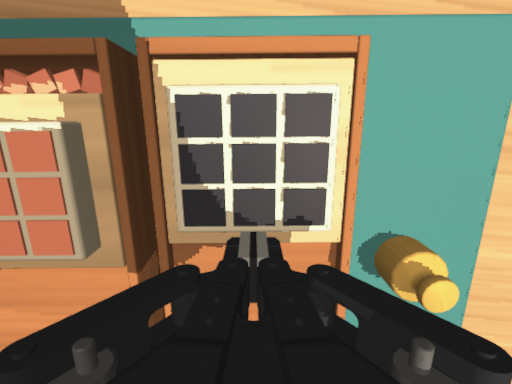

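Emit:
jog_arm(
  increments=[
    {"x":0,"y":0,"z":-1,"rx":0,"ry":0,"rz":0,"hand":0},
    {"x":0,"y":0,"z":-1,"rx":0,"ry":0,"rz":0,"hand":0},
  ],
)

```text
time_s: 6.85
eef_pos: [559.2, 190.7, 69.4]
ee_rot: [0.707, -0.034, 0.706, 0.034]
force: [7.7, 0.7, -3.3]
grip_width: -0.003
```

Emit:
jog_arm(
  increments=[
    {"x":0,"y":0,"z":-1,"rx":0,"ry":0,"rz":0,"hand":0},
    {"x":0,"y":0,"z":-0.5,"rx":0,"ry":0,"rz":0,"hand":0},
  ],
)

```text
time_s: 7.1
eef_pos: [559.1, 190.6, 69.5]
ee_rot: [0.708, -0.033, 0.704, 0.034]
force: [13.4, 2.2, -5.0]
grip_width: -0.003
```

```bash
python3 -c "
from h import *
to('g',2,0,69)
im=capture('wrist')[:,:,::-1]
cv2.imwrite('pics/w6.png',cv2.resize(im[20:120,120:390],None,fx=2.9,fy=2.9,interpolation=cv2.INTER_CUBIC))
"
```

```text
t7.10 pos [559.1 190.6  69.5] rel 2.6 -1.0 zyaw 0.095 tilt [ 0.006  0.001 -1.   ] F [13.41  2.19 -4.98] w-0.00
tool shift [ 0.5  1.  -0.6] target [558.4 191.6  69. ]
```

View pics/w6.png

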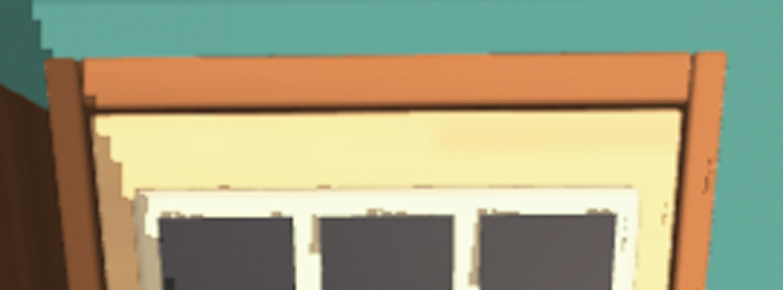

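The lid is against the front wall: the tip stopped at x=559 and the force rose to 13 N. I back off and lift.

Emit:
jog_arm(
  increments=[
    {"x":0,"y":0,"z":5,"rx":0,"ry":0,"rz":0,"hand":0},
    {"x":0,"y":0,"z":12,"rx":0,"ry":0,"rz":0,"hand":0},
    {"x":-15,"y":0,"z":5,"rx":0,"ry":0,"rz":0,"hand":0},
    {"x":-40,"y":0,"z":0,"rx":0,"ry":0,"rz":0,"hand":0},
    {"x":-30,"y":0,"z":0,"rx":0,"ry":0,"rz":0,"hand":0},
  ],
)

```text
time_s: 7.78
eef_pos: [578.6, 192.7, 155.4]
ee_rot: [0.706, -0.034, 0.707, 0.034]
force: [-0.1, 0.4, -0.4]
grip_width: 0.004
```

```bash
python3 -c "
from h import *
to('p',-86,0,150)
im=capture('wrist')[:,:,::-1]
cv2.imwrite('pics/w7.png',im)
im=capture('top')[:,:,::-1];c=im[140:232,145:335];c=cv2.convertScaleAbs(c,alpha=1.6);cv2.imwrite('pics/z2.png',cv2.resize(c,(760,368),interpolation=cv2.INTER_CUBIC))
"
```

```text
t7.78 pos [578.6 192.7 155.4] rel 22.3 129.2 zyaw 0.095 tilt [-0.001  0.    -1.   ] F [-0.11  0.39 -0.4 ] w0.00
tool shift [   5.5 -129.1 -108.3] target [483.1  53.8 150. ]
```

View pics/w7.png

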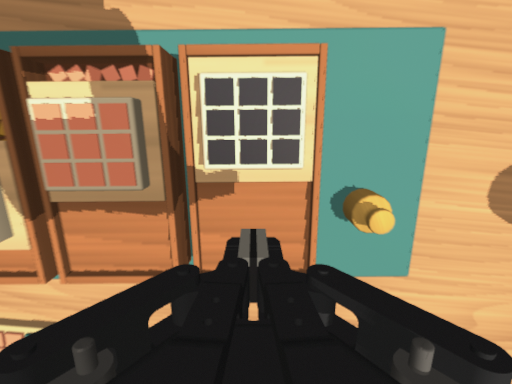

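View pics/z2.png

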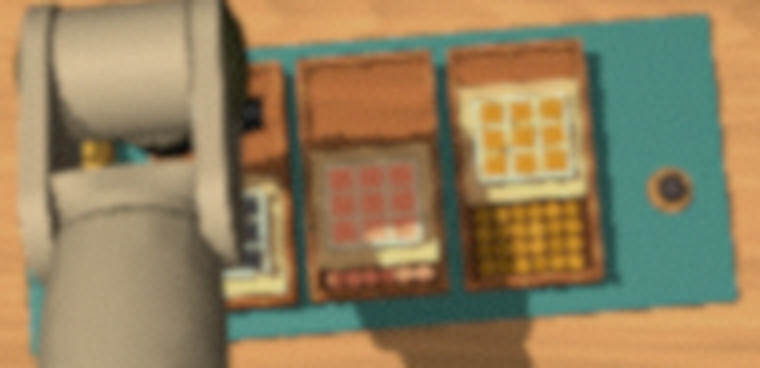

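The grey lid is shut (wrist view: its front edge meets the wall at row ~56). Now I go to the near side of the peach block.

Emit:
jog_arm(
  increments=[
    {"x":0,"y":-25,"z":-21,"rx":0,"ry":0,"rz":0,"hand":0},
    {"x":0,"y":-35,"z":-29,"rx":0,"ry":0,"rz":0,"hand":0},
    {"x":0,"y":-35,"z":-29,"rx":0,"ry":0,"rz":0,"hand":0},
    {"x":0,"y":-25,"z":-21,"rx":0,"ry":0,"rz":0,"hand":0},
    {"x":0,"y":-9,"z":-8,"rx":0,"ry":0,"rz":0,"hand":0},
  ],
)

```text
time_s: 8.5
eef_pos: [482.5, 53.1, 153.7]
ee_rot: [0.706, -0.033, 0.707, 0.033]
force: [0.1, -0.1, -0.5]
grip_width: 0.003
```

Emit:
jog_arm(
  increments=[
    {"x":15,"y":0,"z":0,"rx":0,"ry":0,"rz":0,"hand":0},
    {"x":25,"y":0,"z":0,"rx":0,"ry":0,"rz":0,"hand":0},
    {"x":15,"y":0,"z":0,"rx":0,"ry":0,"rz":0,"hand":0},
    {"x":0,"y":0,"z":0,"rx":0,"ry":0,"rz":0,"hand":0},
  ],
)

```text
time_s: 9.0
eef_pos: [483.3, 54.5, 98.0]
ee_rot: [0.705, -0.034, 0.707, 0.034]
force: [-0.6, 0.2, 0.3]
grip_width: -0.007
```

```bash
python3 -c "
from h import *
to('p',-86,0,69)
im=capture('wrist')[:,:,::-1]
cv2.imwrite('pics/w8.png',im)
im=capture('scene')[:,:,::-1];c=im[100:265,170:390];cv2.imwrite('pics/s8.png',cv2.resize(c,None,fx=3.5,fy=3.5,interpolation=cv2.INTER_CUBIC))
"
```

```text
t9.00 pos [483.3  54.5  98. ] rel -85.7 0.6 zyaw 0.096 tilt [-0.003  0.    -1.   ] F [-0.62  0.2   0.28] w-0.01
tool shift [29.  -0.7 -0.2] target [483.1  53.8  69. ]
```

View pics/w8.png

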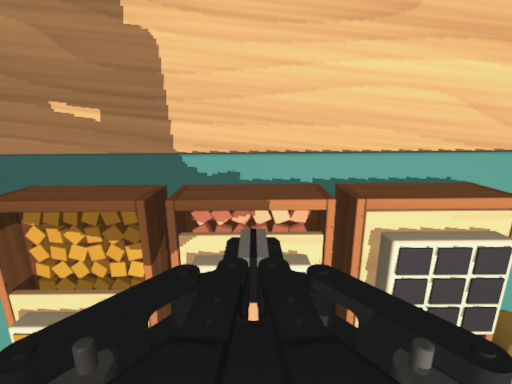

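View pics/s8.png

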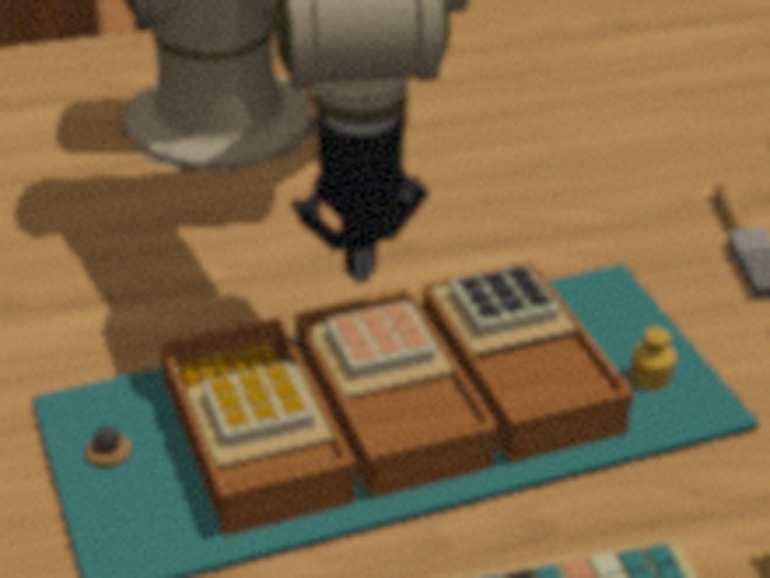

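Clear of the block: about 10 mm gap expected. I descend and approach slowly.

Emit:
jog_arm(
  increments=[
    {"x":15,"y":0,"z":0,"rx":0,"ry":0,"rz":0,"hand":0},
    {"x":9,"y":0,"z":0,"rx":0,"ry":0,"rz":0,"hand":0},
    {"x":4,"y":0,"z":0,"rx":0,"ry":0,"rz":0,"hand":0},
    {"x":0,"y":0,"z":0,"rx":0,"ry":0,"rz":0,"hand":0},
  ],
)

```text
time_s: 9.6
eef_pos: [483.6, 53.9, 71.1]
ee_rot: [0.706, -0.034, 0.706, 0.034]
force: [0.0, 0.2, -0.6]
grip_width: -0.0
```

Emit:
jog_arm(
  increments=[
    {"x":0,"y":0,"z":3,"rx":0,"ry":0,"rz":0,"hand":0},
    {"x":0,"y":0,"z":3,"rx":0,"ry":0,"rz":0,"hand":0},
    {"x":0,"y":0,"z":3,"rx":0,"ry":0,"rz":0,"hand":0},
    {"x":0,"y":0,"z":3,"rx":0,"ry":0,"rz":0,"hand":0},
    {"x":0,"y":0,"z":3,"rx":0,"ry":0,"rz":0,"hand":0},
  ],
)

```text
time_s: 10.22
eef_pos: [498.5, 55.4, 71.2]
ee_rot: [0.706, -0.034, 0.707, 0.034]
force: [-1.6, -0.7, 1.3]
grip_width: 0.001
```

```bash
python3 -c "
from h import *
to('p',-3,0,69)"
```

```text
t10.22 pos [498.5  55.4  71.2] rel -70.5 0.1 zyaw 0.095 tilt [-0.001 -0.    -1.   ] F [-1.57 -0.69  1.32] w0.00
tool shift [ 2.2 -0.1 67.5] target [565.7  61.7  69. ]
```

Emit:
jog_arm(
  increments=[
    {"x":0.3,"y":0,"z":3,"rx":0,"ry":0,"rz":0,"hand":0},
    {"x":0.3,"y":0,"z":4,"rx":0,"ry":0,"rz":0,"hand":0},
    {"x":0.3,"y":0,"z":4,"rx":0,"ry":0,"rz":0,"hand":0},
    {"x":0.3,"y":0,"z":4,"rx":0,"ry":0,"rz":0,"hand":0},
    {"x":0.3,"y":0,"z":4,"rx":0,"ry":0,"rz":0,"hand":0},
  ],
)

```text
time_s: 10.85
eef_pos: [517.8, 57.2, 69.8]
ee_rot: [0.706, -0.034, 0.706, 0.034]
force: [-1.5, -0.3, 1.5]
grip_width: 0.0
```

Emit:
jog_arm(
  increments=[
    {"x":0,"y":0,"z":4,"rx":0,"ry":0,"rz":0,"hand":0},
    {"x":0,"y":0,"z":4,"rx":0,"ry":0,"rz":0,"hand":0},
    {"x":0,"y":0,"z":4,"rx":0,"ry":0,"rz":0,"hand":0},
    {"x":0,"y":0,"z":4,"rx":0,"ry":0,"rz":0,"hand":0},
    {"x":0,"y":0,"z":4,"rx":0,"ry":0,"rz":0,"hand":0},
  ],
)

```text
time_s: 11.48
eef_pos: [537.7, 59.1, 69.8]
ee_rot: [0.706, -0.034, 0.706, 0.034]
force: [-2.1, 1.1, 1.2]
grip_width: 0.003
```

```bash
python3 -c "
from h import *
to('p',-3,0,69)
im=capture('wrist')[:,:,::-1]
cv2.imwrite('pics/w9.png',im)
im=capture('scene')[:,:,::-1];c=im[100:265,170:390];cv2.imwrite('pics/s9.png',cv2.resize(c,None,fx=3.5,fy=3.5,interpolation=cv2.INTER_CUBIC))
"
```

```text
t11.47 pos [537.7  59.1  69.8] rel -31.2 0.1 zyaw 0.095 tilt [-0.  0. -1.] F [-2.07  1.13  1.16] w0.00
tool shift [ 0.8 -0.1 28.2] target [565.7  61.7  69. ]
```

View pics/s9.png

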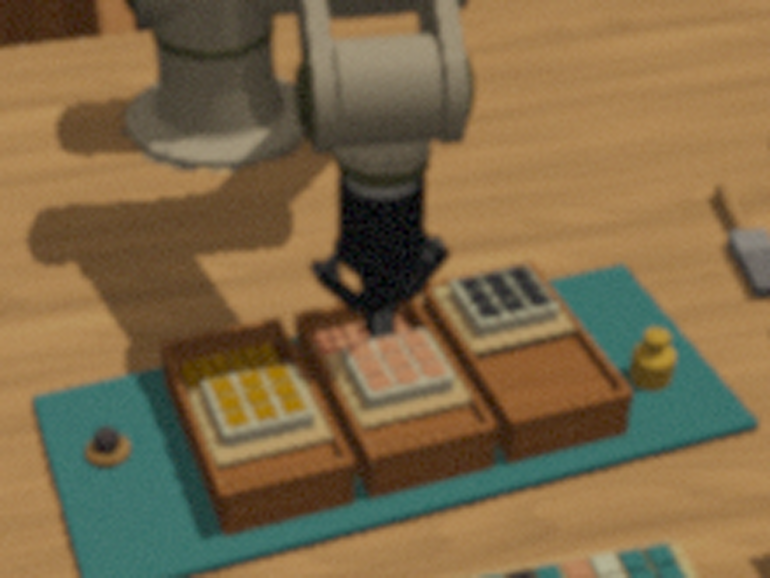

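The peach block moves straight, at (400,362) in this crop. I keep going and slow down near the stop.

Emit:
jog_arm(
  increments=[
    {"x":0,"y":0,"z":4,"rx":0,"ry":0,"rz":0,"hand":0},
    {"x":0,"y":0,"z":4,"rx":0,"ry":0,"rz":0,"hand":0},
    {"x":0,"y":0,"z":4,"rx":0,"ry":0,"rz":0,"hand":0},
    {"x":0,"y":0,"z":4,"rx":0,"ry":0,"rz":0,"hand":0},
    {"x":0,"y":0,"z":3,"rx":0,"ry":0,"rz":0,"hand":0},
  ],
)

```text
time_s: 12.2
eef_pos: [556.6, 60.9, 69.8]
ee_rot: [0.706, -0.034, 0.706, 0.034]
force: [-2.2, 0.4, 1.2]
grip_width: 0.0
```

Emit:
jog_arm(
  increments=[
    {"x":0,"y":0,"z":2,"rx":0,"ry":0,"rz":0,"hand":0},
    {"x":0,"y":0,"z":1.5,"rx":0,"ry":0,"rz":0,"hand":0},
  ],
)

```text
time_s: 12.45
eef_pos: [560.0, 61.2, 69.8]
ee_rot: [0.706, -0.034, 0.706, 0.034]
force: [-2.0, 1.3, -0.4]
grip_width: -0.002
```

Emit:
jog_arm(
  increments=[
    {"x":0,"y":0,"z":1,"rx":0,"ry":0,"rz":0,"hand":0},
    {"x":0,"y":0,"z":1,"rx":0,"ry":0,"rz":0,"hand":0},
  ],
)

```text
time_s: 12.7
eef_pos: [561.9, 61.4, 69.8]
ee_rot: [0.706, -0.034, 0.706, 0.034]
force: [-2.2, 0.5, 1.1]
grip_width: -0.0
```

```bash
python3 -c "
from h import *
to('p',-3,0,69)"
```

```text
t12.70 pos [561.9  61.4  69.8] rel -6.9 0.1 zyaw 0.095 tilt [-0.  0. -1.] F [-2.25  0.5   1.09] w-0.00
tool shift [ 0.8 -0.1  3.9] target [565.7  61.7  69. ]
```

Emit:
jog_arm(
  increments=[
    {"x":0,"y":0,"z":1,"rx":0,"ry":0,"rz":0,"hand":0},
    {"x":0,"y":0,"z":1,"rx":0,"ry":0,"rz":0,"hand":0},
  ],
)

```text
time_s: 12.95
eef_pos: [563.9, 61.6, 69.8]
ee_rot: [0.706, -0.034, 0.706, 0.034]
force: [-2.8, 1.1, 0.5]
grip_width: 0.0
```

Emit:
jog_arm(
  increments=[
    {"x":0,"y":0,"z":1,"rx":0,"ry":0,"rz":0,"hand":0},
    {"x":0,"y":0,"z":1,"rx":0,"ry":0,"rz":0,"hand":0},
  ],
)

```text
time_s: 13.2
eef_pos: [565.9, 61.8, 69.8]
ee_rot: [0.706, -0.034, 0.706, 0.034]
force: [-2.3, 1.2, 1.2]
grip_width: 0.002
```

Emit:
jog_arm(
  increments=[
    {"x":0,"y":0,"z":1,"rx":0,"ry":0,"rz":0,"hand":0},
    {"x":0,"y":0,"z":0.5,"rx":0,"ry":0,"rz":0,"hand":0},
  ],
)

```text
time_s: 13.45
eef_pos: [567.4, 61.9, 69.8]
ee_rot: [0.706, -0.034, 0.706, 0.034]
force: [-2.0, 0.5, -0.0]
grip_width: -0.002
```

Emit:
jog_arm(
  increments=[
    {"x":0,"y":0,"z":1,"rx":0,"ry":0,"rz":0,"hand":0},
  ],
)

```text
time_s: 13.58
eef_pos: [568.4, 62.0, 69.8]
ee_rot: [0.706, -0.034, 0.706, 0.034]
force: [-2.8, 0.5, 0.9]
grip_width: -0.005
```

```bash
python3 -c "
from h import *
st('p')
im=capture('wrist')[:,:,::-1]
cv2.imwrite('pics/w10.png',im)
im=capture('scene')[:,:,::-1];c=im[165:265,220:360];cv2.imwrite('pics/s10.png',cv2.resize(c,None,fx=5.5,fy=5.5,interpolation=cv2.INTER_CUBIC))
"
```

```text
t13.57 pos [568.4  62.   69.8] rel -0.3 0.0 zyaw 0.095 tilt [-0.  0. -1.] F [-2.84  0.55  0.95] w-0.00
```

View pics/s10.png

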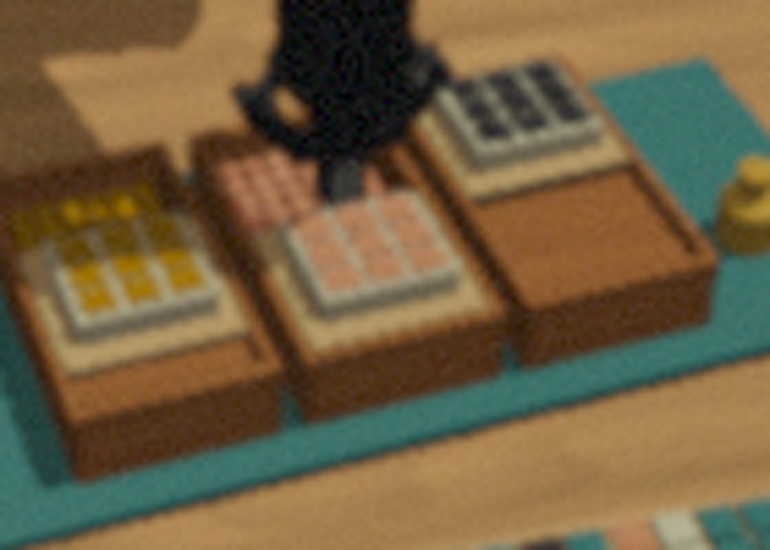

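Emit:
jog_arm(
  increments=[
    {"x":0,"y":0,"z":1,"rx":0,"ry":0,"rz":0,"hand":0},
  ],
)

```text
time_s: 13.8
eef_pos: [568.8, 62.0, 69.8]
ee_rot: [0.706, -0.034, 0.707, 0.034]
force: [-8.5, -0.5, 4.0]
grip_width: -0.004
```

Emit:
jog_arm(
  increments=[
    {"x":0,"y":0,"z":0.7,"rx":0,"ry":0,"rz":0,"hand":0},
    {"x":0,"y":0,"z":0,"rx":0,"ry":0,"rz":0,"hand":0},
  ],
)

```text
time_s: 14.05
eef_pos: [568.8, 62.0, 69.7]
ee_rot: [0.705, -0.034, 0.708, 0.034]
force: [-8.7, -0.8, 4.8]
grip_width: 0.002
```

Emit:
jog_arm(
  increments=[
    {"x":0,"y":0,"z":-5,"rx":0,"ry":0,"rz":0,"hand":0},
    {"x":0,"y":0,"z":-12,"rx":0,"ry":0,"rz":0,"hand":0},
    {"x":-15,"y":0,"z":-5,"rx":0,"ry":0,"rz":0,"hand":0},
    {"x":-40,"y":0,"z":0,"rx":0,"ry":0,"rz":0,"hand":0},
    {"x":-40,"y":0,"z":0,"rx":0,"ry":0,"rz":0,"hand":0},
  ],
)

```text
time_s: 14.68
eef_pos: [548.4, 59.9, 167.2]
ee_rot: [0.707, -0.034, 0.706, 0.033]
force: [0.4, -0.3, -1.2]
grip_width: -0.002
```

Emit:
jog_arm(
  increments=[
    {"x":-20,"y":0,"z":-40,"rx":0,"ry":0,"rz":0,"hand":0},
    {"x":-10,"y":0,"z":-50,"rx":0,"ry":0,"rz":0,"hand":0},
    {"x":0,"y":0,"z":-50,"rx":0,"ry":0,"rz":0,"hand":0},
    {"x":0,"y":0,"z":-30,"rx":0,"ry":0,"rz":0,"hand":0},
    {"x":0,"y":0,"z":0,"rx":0,"ry":0,"rz":0,"hand":0},
  ],
)

```text
time_s: 15.3
eef_pos: [378.3, 43.8, 196.1]
ee_rot: [0.707, -0.034, 0.705, 0.033]
force: [0.8, 0.4, 0.7]
grip_width: -0.0
```

```bash
python3 -c "
from h import *
st('p')
for n,off,sc,sz,al in(('top',(145,140),4,(760,368),1.5),('scene',(170,165),3.6,(792,360),1.3)):
    c=get_calibration(n);im=capture(n)[:,:,::-1]
    w,h=sz[0]/sc,sz[1]/sc
    z=cv2.resize(im[off[1]:off[1]+round(h),off[0]:off[0]+round(w)],sz,interpolation=cv2.INTER_CUBIC)
    z=cv2.convertScaleAbs(z,alpha=al)
    overlay(z,c,(568.7,62,.095),np.array(off),sc,(0,90,65),w=9)
    cv2.imwrite(f'pics/{n}_end.png',z)
"
```

```text
t15.30 pos [378.3  43.8 196.1] rel -191.3 -0.1 zyaw 0.095 tilt [ 0.003 -0.001 -1.   ] F [0.81 0.38 0.71] w-0.00
```

View pics/top_end.png

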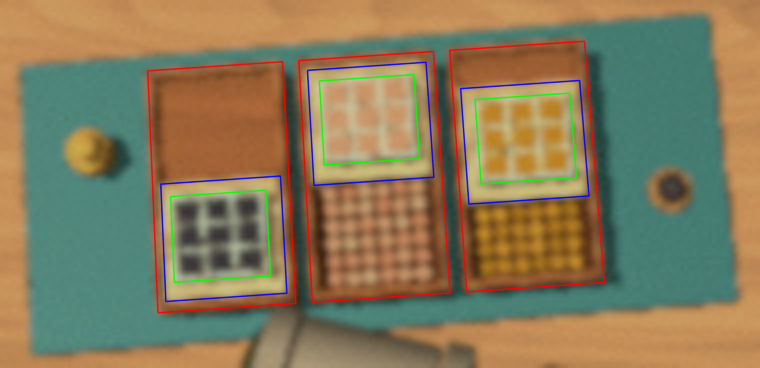

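View pics/scene_end.png

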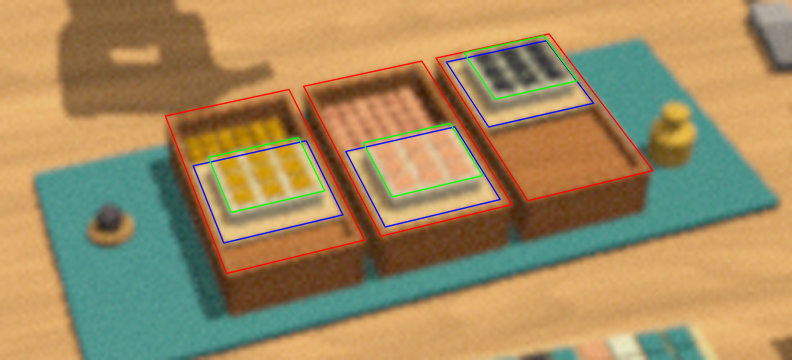

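```bash
python3 -c "
from rig import *
print(finish_job())"
```

```text
the job is handed in; nothing more can be done
None
```

I pushed the grey glass lid fully shut first, and then the peach lid fully open. Both pushes used the closed fingertips against the upright faces of the blocks, at up to about 32 mm/s and 8–16 mm/s just before the stops. The job took about 15.4 s.

- **Stops reached:** the fingertips stopped moving while the measured force rose to about 14 N on the grey lid and about 10 N on the peach lid. While sliding, the force was only 2–3 N.
- **Final pictures:** in the top and scene views, drawn outlines for grey fully shut and peach fully open match the lids to within about 2 mm. The brass lid, the weight and the marble look unmoved. I did not check the tile, bottle, jar and brush in the last pictures, but the arm went nowhere near them once it had left its start position.
- **One small disagreement:** the peach lid stopped about 2 mm further along than my image-based estimate, which is within the calibration error. I took the force at the stop and the final pictures as the deciding evidence.

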